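# Dry the scrubbing brush

## Robot

A 6-joint arm with a two-finger parallel gripper is mounted at the origin on a cart in front of the work surface, level with it; the furniture and walls round the work are solid. World frame = base frame: x ahead of the robot, y to its left, z up, the work surface at z = 0. Lengths are in m, angles in degrees, forces in N, time in s.
With the tool pointing down it reaches from about 0.25 to 0.725 m from the base axis. Payload 9.7 kg.
Tool frame: the origin (TCP) lies midway between the tips of the shut fingers; the grasp point (between the pads) lies 19 mm behind it (bot.pinch_z is the distance from the TCP to the grasp point, in m); z points along the fingers, y is the direction in which the jaws open and shut (so a half turn about z gives the same grasp; the last joint's range is limited). The gripper opens to 85 mm and grips with 20 to 120 N. Pads are 22 mm wide; open, the fingers measure 114 mm over their backs; the gripper's body (76 mm by 85 mm) begins 54 mm behind the grasp point. The pads swing forward as they close: fully open they stand 13 mm farther back than shut.
Start: joints at [0, 4.979, 10.078, 95.1, 0, 90], TCP at [0.55, -0, 0.231] pointing down, gripper open.
Joint ranges: [-179.16, 179.16], [-48.56, 103.87], [-65.8, 70.77], [-126.05, 130.52], [-82.76, 87.17], [-180, 180]. Speed limits (degrees/s): [127.2, 127.2, 147.25, 180, 180, 180].

## Interface

Orientations are given as [roll, pitch, yaw] about the fixed x, y, z axes, in that order (R = Rz(yaw) Ry(pitch) Rx(roll)).
In Python, from workcell import bot, imaging gives the robot as it stands.
- The arm moves only by the tool servo_tool, never from a script. Its argument "moves" is a list that holds one entry, the list of rows, each a list of 7 numbers: the turn, a rotation vector about the tool's x, y, z in rad, then the shift along the tool's x, y, z in cm, then the finger opening in cm, from 0 to 8.54. A call has 1 to 12 rows; each row shifts and turns the pose as measured when the row begins, along the tool's axes as they then stand; what a row does not reach is not made up. A row lasts 1/12 s, in which the tool goes at most 41.7 mm and 7.16 degrees, less where a joint would pass 70% of its speed; a pose out of reach is approached as far as the arm can. A call is refused whole if a number of a shift passes 4.17 or a number of a turn 0.125, either way. A call with a gripper value outside its range is refused whole. The fingers move at their own pace and stop on an object; "force" is the grip in N (left out, the last holds). Time passes only in rows, so rows that do not move let the fingers close. It gives the time, the measured TCP pose, the force and the opening at its end, in the units of the state.
- bot.get_obs(): the state, without advancing time (a new reading comes with each control period).
- imaging.camera(name): name is "scene" or "side" or "wrist"; returns the picture (420x560x3 uint8, blue, green, red); there is no depth.
- imaging.calibration(name): a dict with "fx", "fy", "cx", "cy" (pixels), "camera_from_world" (4x4, takes a point from world to camera coordinates). Camera axes: x right, y down, z forward; pixel columns grow to the right and rows downward; lengths in m; the calibration is good to about 2 mm. A picture is of the moment at which its call begins: read the wrist's pose just before it. calibration takes no time and is no camera call; for the wrist camera it gives the pose at the moment of the call.
- bot.job_done(): hands the job in, once; it reports no verdict.
The state is a dict: "time": time; "q": joint angles; "qd": joint speeds; "joint_efforts": joint torques, N m; "ee_pos": TCP position; "tcp_rot": TCP orientation; "wrist_force": force on the tool from outside, world axes, zero at the start; "torque": the same for the moment, N m; "opening": finger opening in m.
Only numpy, scipy, OpenCV 4.12 (cv2) and the standard library are available. Lean on these libraries where they do the work, as an engineer would, in place of code of your own. Each camera call takes 0.05 s, during which the arm holds its last target.

## Task

Lay the wooden scrubbing brush in the tray on top of the white brush dryer, bristles down, and let go of it. Then start the dryer: push its knob in, turn it clockwise past the safety stop until its pointer is at the bar mark, and let it spring back out. Leave the other things on the worktop where they are.

Things in the scene. Friction and masses are not known exactly. Their poses are not given: they have to be found in the camera images.
- brush: Wooden scrubbing brush lying bristles down, 154 mm long (its y axis), 61 mm wide (x), 46 mm high, 50 to 100 g; the wood is the upper half. Origin at the centre of its underside, z up. Grip it across its width near the middle.
- dryer: White brush dryer, fixed to the worktop, 230 mm deep (its x axis, front towards -x), 220 mm wide (y), 82 mm high to the tray floor. Origin at the centre of its underside, z up. Its front is a control panel that slopes at 28 degrees from the horizontal and faces up and to its front (-x), rising from 30 mm height at the front edge.
- dryer_tray (a point): Centre of the tray's floor on top of the dryer, axes as the dryer's. The tray is open above, 98 mm (dryer x) by 190 mm (dryer y) inside, its walls 17 mm high and 5 mm thick: the brush lies in it along the dryer's y, either way round.
- knob_grip (a point): Middle of the round grip of the grey knob on the sloped panel, on the knob's axis; turns and sinks with it. z points out of the panel along that axis (28 degrees from vertical), x to the side with the dark pointer line. The grip is a fluted cylinder, 40 mm across and 28 mm high (z, this point half way up), standing on a disc 52 mm across whose top is 14 mm below this point.
- knob (a joint): Turn of the knob, rad, growing clockwise as seen facing the panel. 0 is off (pointer up the slope, at the round dot), 1.2 the bar mark, 1.7 the end. With the knob out, a safety stop blocks it at about 0.35 going up and 0.95 coming back; pushed in by 6 mm or more it turns freely. Friction about 0.07 N m: it stays where it is left.
- knob_push (a joint): How far the knob is pushed in, m: 0 out (its disc 9 mm off the panel), 0.008 fully in. The spring takes 6 N to start and 12 N fully in, and pushes the knob out again when it is let go, unless it stands under the safety stop (about 0.35 to 0.95 rad).
- tin_1: Bystander: small tin with a paper label, 57 mm across, 72 mm high; origin at the centre of its underside.
- pot_1: Bystander: small round pot with a screw cap, 58 mm across, 50 mm high; origin at the centre of its underside.
- peg: Bystander: the wooden clothes peg between the brush and the dryer (others lie farther left), 72 mm long (y), 15 mm wide, 12 mm high; origin at the centre of its underside.
- measure: Bystander: the round tape measure in front of the sink (another lies far left), 54 by 63 mm, 24 mm high; origin at the centre of its underside.

How it is judged:
By the outcome, as a careful person would: the job done as asked, in the order asked, and still so for the second after the job is handed in, with the robot touching nothing.
It also fails if it takes over 51 s, if anything falls off the work surface, if the arm or the gripper's body presses on something with over 40 N, if the wrist force passes 120 N, or if a joint passes its speed limit or range.

## Working session

There is one attempt and no reset: what is moved stays moved. The work goes in short steps, Python scripts to look and compute and a tool call to move; the robot and the scene stay as the last step left them, time stands still between calls to the robot, and variables do not carry over. Pictures are saved under pics/ and viewed, and the job is handed in when it is done.

Besides the shell and the picture viewer there is one more tool, called after "Request:" as name(argument=value, ...) on one line, values as JSON. servo_tool: Moves the arm, as the interface text tells. Its arguments: {"type":"object","properties":{"moves":{"type":"array","items":{"type":"array","items":{"type":"array","items":{"type":"number"}}}},"force":{"type":"number"}},"required":["moves"]}

```bash
ls; mkdir -p pics
python3 - <<'E'
from workcell import bot, imaging
import cv2, numpy as np
print(bot.get_obs(), bot.pinch_z)
for n in ["scene","side","wrist"]:
    c=imaging.calibration(n); print(n,c)
    cv2.imwrite(f"pics/{n}0.png",imaging.camera(n))
E
```

```text
pics
{'time': 0.0, 'q': array([-1.25681883e-03,  5.01184472e+00,  1.00350065e+01,  9.50982274e+01,
        5.78323125e-04,  8.99998886e+01]), 'qd': array([ 0.03101696, -0.04367897,  0.05093388,  0.02373616, -0.02524492,
       -0.03826212]), 'joint_efforts': array([ 7.68234549e-04, -5.20392072e+01,  4.64802504e+01,  1.63646933e-02,
        2.23589603e-05, -6.77332673e-05]), 'ee_pos': array([ 5.49784828e-01, -9.18318661e-06,  2.30580859e-01]), 'tcp_rot': array([-1.79924934e+02, -5.78468549e-04,  8.99988538e+01]), 'wrist_force': array([ 0.56444378, -0.26257868,  0.60287283]), 'torque': array([0.03479177, 0.03141439, 0.05587412]), 'opening': 0.08552445218778376} 0.0187
scene {'fx': 443.00756791644835, 'fy': 443.00756791644835, 'cx': 280.4146165457509, 'cy': 212.22659427493377, 'camera_from_world': array([[ 0.7307095 , -0.68263533,  0.00852175, -0.42767678],
       [-0.49704993, -0.54052825, -0.67880084,  0.32076265],
       [ 0.46797968,  0.49177049, -0.73427298,  1.14997435],
       [ 0.        ,  0.        ,  0.        ,  1.        ]])}
side {'fx': 466.46740528285153, 'fy': 466.46740528285153, 'cx': 276.46774179579904, 'cy': 215.27764981079804, 'camera_from_world': array([[-0.92040717, -0.39021916, -0.02407581,  0.50396588],
       [-0.17339909,  0.46263715, -0.86942488,  0.15349932],
       [ 0.35040461, -0.79605017, -0.4934782 ,  1.2530212 ],
       [ 0.        ,  0.        ,  0.        ,  1.        ]])}
wrist {'fx': 324.5742010945987, 'fy': 324.5742010945987, 'cx': 282.53852603914373, 'cy': 209.15184174543555, 'camera_from_world': array([[ 9.99998781e-01, -1.46628877e-03, -5.36201335e-04,
        -5.49103973e-01],
       [-1.24359476e-03, -9.55726968e-01,  2.94252300e-01,
        -3.75179977e-02],
       [-9.43920919e-04, -2.94251274e-01, -9.55727627e-01,
         3.78795273e-01],
       [ 0.00000000e+00,  0.00000000e+00,  0.00000000e+00,
         1.00000000e+00]])}
```

View pics/scene0.png

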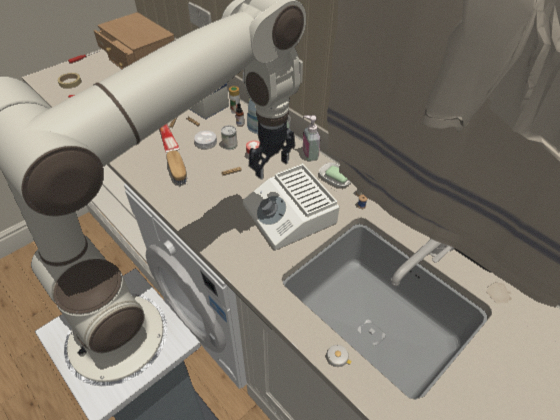

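View pics/side0.png

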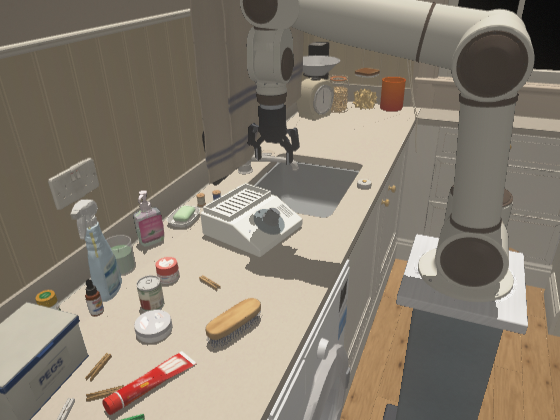

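View pics/wrist0.png

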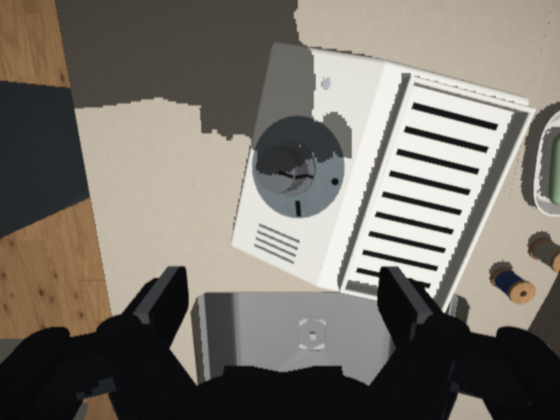

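Run:
```python
import cv2
a=cv2.imread('pics/wrist0.png')[30:320,220:550]; cv2.imwrite('pics/w1.png',cv2.resize(a,None,fx=2,fy=2,interpolation=3))
a=cv2.imread('pics/side0.png')[170:350,190:320]
b=cv2.imread('pics/scene0.png')[110:255,150:350]
cv2.imwrite('pics/s1.png',cv2.resize(a,None,fx=3,fy=3,interpolation=3));cv2.imwrite('pics/c1.png',cv2.resize(b,None,fx=4,fy=4,interpolation=3))
```

```text
(no output)
```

View pics/w1.png

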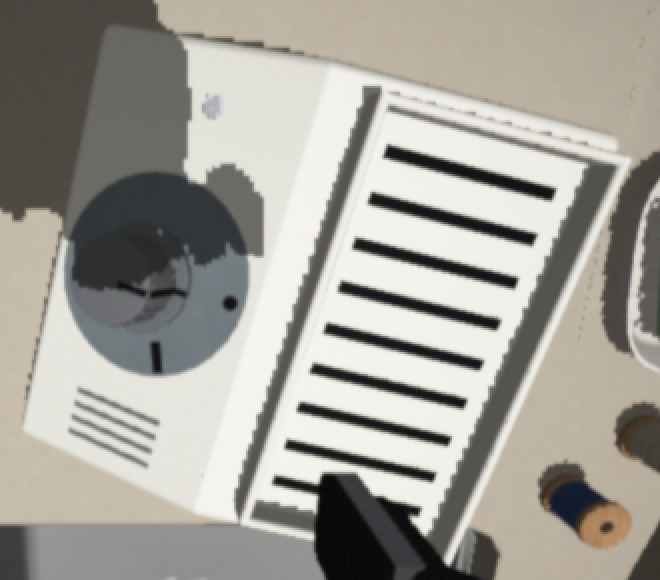

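View pics/s1.png

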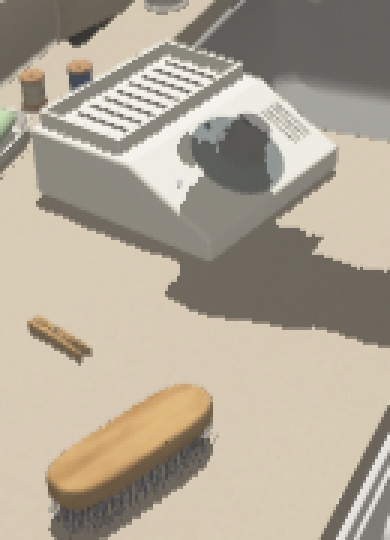

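View pics/c1.png

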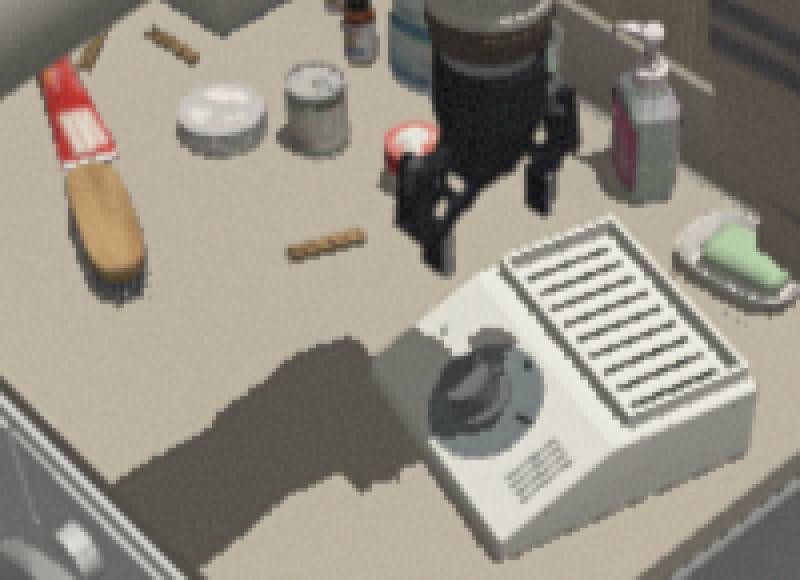

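```bash
cat > h.py <<'E'
import numpy as np, cv2
def ray(c,uv,z):
    M=c['camera_from_world'];R,t=M[:3,:3],M[:3,3];o=-R.T@t
    d=R.T@np.array([(uv[0]-c['cx'])/c['fx'],(uv[1]-c['cy'])/c['fy'],1.]);return o+d*(z-o[2])/d[2]
def proj(c,p):
    q=c['camera_from_world'][:3,:3]@np.asarray(p)+c['camera_from_world'][:3,3]
    return np.array([c['fx']*q[0]/q[2]+c['cx'],c['fy']*q[1]/q[2]+c['cy']])
E
python3 - <<'E'
from workcell import bot, imaging
from h import *
np.set_printoptions(precision=4,suppress=True)
w=imaging.calibration('wrist');s=imaging.calibration('side');c=imaging.calibration('scene')
print('rim wrist')
W=[(404,72.5),(534,109),(341.5,291)]
P=[ray(w,p,.099) for p in W]
for p in P: print(p)
print(np.linalg.norm(P[1]-P[0]),np.linalg.norm(P[2]-P[0]))
for a,b in[(P[0],P[1]),(P[2],P[0])]: d=b-a;print(np.degrees(np.arctan2(d[1],d[0])))
print('crease',[ray(w,(220+x/2,30+y/2),.082) for x,y in[(332,63),(195,512)]])
print('front bottom',[ray(w,(220+x/2,30+y/2),.03) for x,y in[(108,25),(23,428)]])
print('scene rim',[ray(c,(150+x/4,110+y/4),.099) for x,y in[(502,268),(612,216),(748,372),(632,420)]])
print('side rim',[ray(s,(190+x/3,170+y/3),.099) for x,y in[(165,42),(242,70),(122,152),(42,120)]])
for n,cal in(('side',s),('scene',c)):
    im=cv2.imread(f'pics/{n}0.png');h=cv2.cvtColor(im,cv2.COLOR_BGR2HSV)
    m=cv2.inRange(h,(8,90,70),(25,255,255))
    m2=np.zeros_like(m)
    if n=='side': m2[295:345,200:270]=m[295:345,200:270]
    else: m2[148:182,160:192]=m[148:182,160:192]
    k,l,st,_=cv2.connectedComponentsWithStats(m2);i=1+np.argmax(st[1:,4]);print(n,st[i])
    ys,xs=np.where(l==i)
    for z in(.023,.035,.046):
        q=np.array([ray(cal,(x,y),z)[:2] for x,y in zip(xs,ys)],np.float32)
        (cc,sz,an)=cv2.minAreaRect(q*1000);print(z,cc,sz,an,q.mean(0))
        b=cv2.boxPoints((cc,sz,an))
        L=b[1]-b[0] if np.linalg.norm(b[1]-b[0])>np.linalg.norm(b[2]-b[1]) else b[2]-b[1]
        print('  long ang',np.degrees(np.arctan2(L[1],L[0])))
E
```

```text
rim wrist
[0.6443 0.1021 0.099 ]
[0.752  0.0747 0.099 ]
[ 0.6055 -0.0916  0.099 ]
0.11116479209370612 0.19748703554299263
-14.276103570837002
78.67902430086549
crease [array([0.6345, 0.1122, 0.082 ]), array([ 0.5844, -0.0961,  0.082 ])]
front bottom [array([0.5412, 0.1357, 0.03  ]), array([ 0.4907, -0.0724,  0.03  ])]
scene rim [array([0.6434, 0.0865, 0.099 ]), array([0.7532, 0.0715, 0.099 ]), array([ 0.7024, -0.125 ,  0.099 ]), array([ 0.6024, -0.1   ,  0.099 ])]
side rim [array([ 0.7019, -0.105 ,  0.099 ]), array([ 0.5954, -0.0721,  0.099 ]), array([0.6336, 0.1249, 0.099 ]), array([0.7377, 0.0969, 0.099 ])]
side [ 206  298   55   41 1079]
0.023 (483.082763671875, 405.203125) (158.6140899658203, 61.569664001464844) 67.74836730957031 [0.4844 0.409 ]
  long ang 67.74837
0.035 (476.0914306640625, 416.83026123046875) (156.04525756835938, 60.57241439819336) 67.7484130859375 [0.4774 0.4206]
  long ang 67.74842
0.046 (469.6826477050781, 427.488525390625) (153.6903839111328, 59.658390045166016) 67.7484130859375 [0.4709 0.4312]
  long ang 67.748405
scene [167 151  19  29 389]
0.023 (482.4354553222656, 433.9764404296875) (163.43475341796875, 50.41193389892578) 68.59967803955078 [0.482  0.4327]
  long ang 68.59967
0.035 (476.12164306640625, 421.1100158691406) (161.5540313720703, 49.831790924072266) 68.59966278076172 [0.4757 0.4198]
  long ang 68.59967
0.046 (470.3339538574219, 409.31573486328125) (159.8299560546875, 49.30001449584961) 68.59971618652344 [0.4699 0.408 ]
  long ang 68.5997
```

```bash
cat > ov.py <<'E'
import sys
from workcell import imaging
from h import *
def dry(x0,y0,yaw):
    a=np.radians(yaw);X=np.array([np.cos(a),np.sin(a),0]);Y=np.array([-np.sin(a),np.cos(a),0]);Z=np.array([0,0,1.]);O=np.array([x0,y0,0])
    return lambda x,y,z:O+X*x+Y*y+Z*z
def lines(f,tx):
    r=lambda pts:[f(*p) for p in pts]
    return [r([(-.115,-.11,.03),(-.115,.11,.03),(-.017,.11,.082),(-.017,-.11,.082),(-.115,-.11,.03)]),
     r([(tx-.054,-.1,.099),(tx+.054,-.1,.099),(tx+.054,.1,.099),(tx-.054,.1,.099),(tx-.054,-.1,.099)]),
     r([(tx-.049,-.095,.082),(tx+.049,-.095,.082),(tx+.049,.095,.082),(tx-.049,.095,.082),(tx-.049,-.095,.082)]),
     r([(-.115,-.11,0),(.115,-.11,0),(.115,.11,0),(-.115,.11,0),(-.115,-.11,0)])]
def draw(n,imf,ls,crop,s,out,cal=None):
    cal=cal or imaging.calibration(n);im=cv2.imread(imf);x,y,w,h=crop
    a=cv2.resize(im[y:y+h,x:x+w],None,fx=s,fy=s,interpolation=cv2.INTER_CUBIC)
    cols=[(0,0,255),(255,0,0),(0,200,0),(255,0,255),(0,200,255)]
    for i,l in enumerate(ls):
        p=np.array([(proj(cal,q)-[x,y]+.5)*s for q in l]);cv2.polylines(a,[p.astype(int)],False,cols[i%5],1)
    cv2.imwrite(out,a)
E
python3 - <<'E'
from ov import *
L=lines(dry(.628,.005,-13.5),.052)
draw('wrist','pics/wrist0.png',L,(220,30,330,290),2,'pics/ow.png')
draw('side','pics/side0.png',L,(190,170,130,90),4,'pics/os.png')
draw('scene','pics/scene0.png',L,(240,160,110,90),4,'pics/oc.png')
a,b=cv2.imread('pics/os.png'),cv2.imread('pics/oc.png')
o=np.zeros((720,520,3),np.uint8);o[:360,:520]=a;o[360:,:440]=b;cv2.imwrite('pics/osc.png',cv2.resize(o,None,fx=.83,fy=.83))
E
```

```text
(no output)
```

View pics/ow.png

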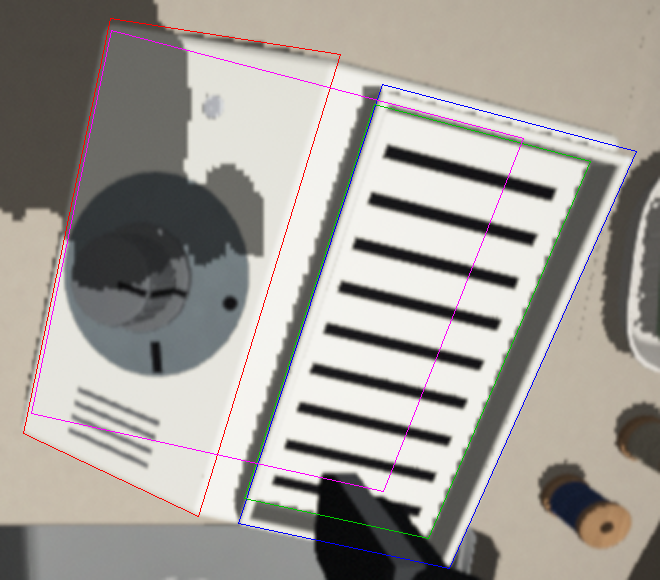

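View pics/osc.png

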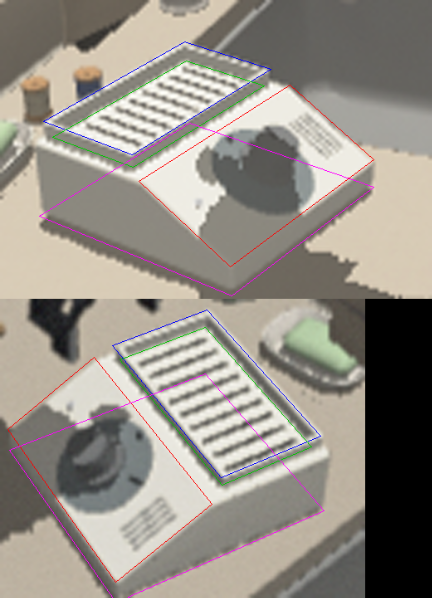

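Request:
servo_tool(moves=[[[0, 0, 0, 3.5, -0.6, 0.5, 8.54], [0, 0, 0, 3.5, -0.6, 0.5, 8.54], [0, 0, 0, 3.5, -0.6, 0.5, 8.54], [0, 0, 0, 3.5, -0.6, 0.5, 8.54], [0, 0, 0, 3.5, -0.6, 0.5, 8.54], [0, 0, 0, 3.5, -0.6, 0.5, 8.54], [0, 0, 0, 3.5, -0.6, 0.5, 8.54], [0, 0, 0, 3.5, -0.6, 0.5, 8.54], [0, 0, 0, 3.5, -0.6, 0.5, 8.54], [0, 0, 0, 3.5, -0.6, 0.5, 8.54], [0, 0, 0, 3.5, -0.6, 0.5, 8.54], [0, 0, 0, 3.5, -0.6, 0.5, 8.54]]])

```text
time: 1.15
ee_pos: [0.4762, 0.4317, 0.1652]
tcp_rot: [-179.9, 0.2, 89.3]
wrist_force: [1.1, -0.7, -0.1]
opening: 0.0855
```

Run:
```python
from workcell import bot, imaging
from h import *
o=bot.get_obs();print(o['time'],o['ee_pos'],o['tcp_rot'],o['wrist_force'])
w=imaging.calibration('wrist');im=imaging.camera('wrist');cv2.imwrite('pics/wrist1.png',im)
import pickle;pickle.dump(w,open('w1.pkl','wb'))
h=cv2.cvtColor(im,cv2.COLOR_BGR2HSV);m=cv2.inRange(h,(8,90,60),(25,255,255))
k,l,st,ce=cv2.connectedComponentsWithStats(m)
for i in range(1,k):
    if st[i,4]>150:
        ys,xs=np.where(l==i);print(st[i])
        q=np.array([ray(w,(x,y),.035)[:2] for x,y in zip(xs,ys)],np.float32);print(cv2.minAreaRect(q*1000))
```

```text
1.15 [0.47621749 0.43171227 0.16520387] [-1.79858244e+02  1.76519988e-01  8.93139663e+01] [ 1.13637468 -0.66104552 -0.12734555]
[    0     0   125   312 26483]
((287.41851806640625, 447.79742431640625), (289.84246826171875, 105.01983642578125), 74.70537567138672)
[ 236  129   95  161 8858]
((473.5925598144531, 416.55078125), (153.39102172851562, 52.10352325439453), 68.2326431274414)
```

View pics/wrist1.png

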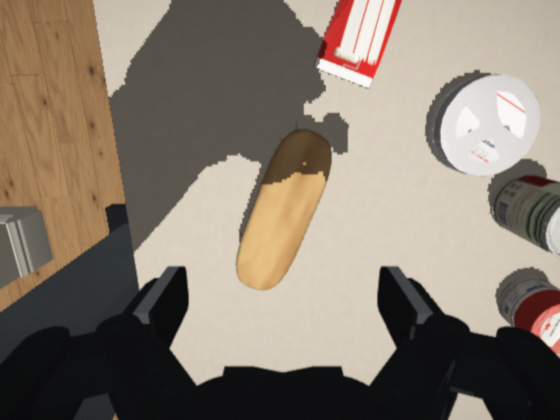

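Request:
servo_tool(moves=[[[0, 0, 0.09, -1.3, -0.1, 1.5, 8.54], [0, 0, 0.09, 0, 0, 2, 8.54], [0, 0, 0.09, 0, 0, 2, 8.54], [0, 0, 0.09, 0, 0, 2, 8.54], [0, 0, 0, 0, 0, 1, 8.54], [0, 0, 0, 0, 0, 0, 8.54]]])

```text
time: 1.7
ee_pos: [0.4697, 0.4281, 0.0709]
tcp_rot: [-179.7, 0.4, 68.6]
wrist_force: [0.4, -1.7, 0.3]
opening: 0.0854
```

Request:
servo_tool(moves=[[[0, 0, 0, -0.7, 0.84, 0, 8.54], [0, 0, 0, 0, 0, 1.5, 8.54], [0, 0, 0, 0, 0, 1.5, 8.54], [0, 0, 0, 0, 0, 1.5, 8.54], [0, 0, 0, 0, 0, 0.8, 8.54], [0, 0, 0, 0, 0, 0, 8.54]]])

```text
time: 2.2
ee_pos: [0.4792, 0.4164, 0.023]
tcp_rot: [-179.9, 0.1, 69.4]
wrist_force: [-1.2, -0.3, 0.5]
opening: 0.0856
```

Request:
servo_tool(moves=[[[0, 0, 0.015, 0, -0.45, 0.7, 8.54], [0, 0, 0, 0, 0, 0.3, 8.54], [0, 0, 0, 0, 0, 0.1, 8.54], [0, 0, 0, 0, 0, 0, 4.0], [0, 0, 0, 0, 0, 0, 4.0], [0, 0, 0, 0, 0, 0, 4.0], [0, 0, 0, 0, 0, 0, 4.0], [0, 0, 0, 0, 0, 0, 4.0], [0, 0, 0, 0, 0, 0, 4.0]]], force=35)

```text
time: 2.95
ee_pos: [0.477, 0.4193, 0.0173]
tcp_rot: [179.9, -0.3, 68.6]
wrist_force: [1.1, -0.3, -1.4]
opening: 0.0531
```

Request:
servo_tool(moves=[[[0, 0, 0, 0, 0, 0, 8.0], [0, 0, 0, 0, 0, 0, 8.0], [0, 0, 0, 0, 0, 0.5, 8.0], [0, 0, 0, 0, 0, 0.5, 8.0], [0, 0, 0, 0, 0, 0, 4.0], [0, 0, 0, 0, 0, 0, 4.0], [0, 0, 0, 0, 0, 0, 4.0], [0, 0, 0, 0, 0, 0, 4.0], [0, 0, 0, 0, 0, 0, 4.0], [0, 0, 0, 0, 0, 0, 4.0]]], force=35)

```text
time: 3.78
ee_pos: [0.4771, 0.4193, 0.0064]
tcp_rot: [179.9, -0.3, 68.6]
wrist_force: [-0.5, 0.6, 0.4]
opening: 0.0551
```

Run:
```python
from workcell import imaging
import cv2
a=imaging.camera('side')[240:400,160:340];cv2.imwrite('pics/s2.png',cv2.resize(a,None,fx=4,fy=3.7))
```

```text
(no output)
```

View pics/s2.png

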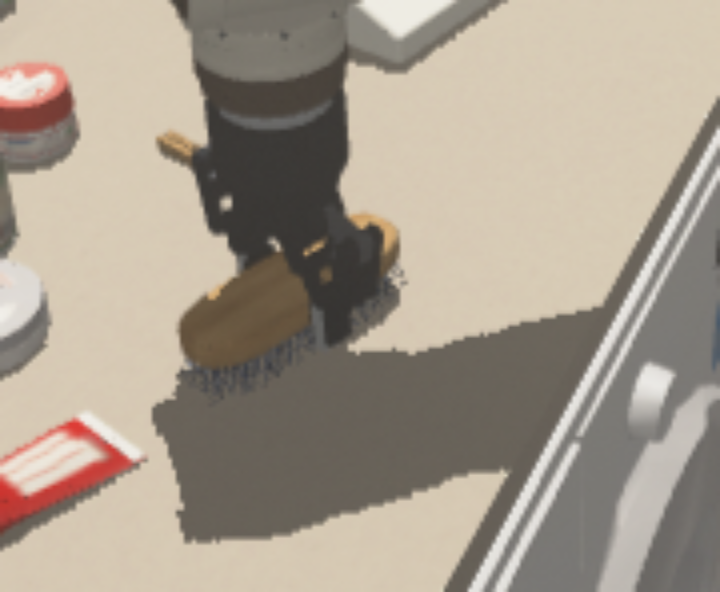

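Request:
servo_tool(moves=[[[0, 0, 0, 0, 0, -1, 4.0], [0, 0, 0, 0, 0, -2, 4.0], [0, 0, 0, 0, 0, -2.5, 4.0], [0, 0, 0, 0, 0, -3, 4.0], [0, 0, 0, 0, 0, -3, 4.0], [0, 0, 0, 0, 0, -3, 4.0], [0, 0, 0, 0, 0, -2, 4.0], [0, 0, 0, 0, 0, 0, 4.0]]])

```text
time: 4.5
ee_pos: [0.4744, 0.4168, 0.1801]
tcp_rot: [-180.0, -0.0, 68.6]
wrist_force: [0.3, 1.1, 0.4]
opening: 0.0551
```

Request:
servo_tool(moves=[[[0, 0, 0, -1.5, 1.6, 0, 4.0], [0, 0, 0, -2.2, 2.4, 0, 4.0], [0, 0, 0, -2.5, 2.6, 0, 4.0], [0, 0, 0, -2.5, 2.6, 0, 4.0], [0, 0, 0, -2.5, 2.6, 0, 4.0], [0, 0, 0, -2.5, 2.6, 0, 4.0], [0, 0, 0, -2.5, 2.6, 0, 4.0], [0, 0, 0, -2.5, 2.6, 0, 4.0], [0, 0, 0, -2.5, 2.6, 0, 4.0], [0, 0, 0, -2.5, 2.6, 0, 4.0], [0, 0, 0, -2, 2, 0, 4.0], [0, 0, 0, 0, 0, 0, 4.0]]])

```text
time: 5.5
ee_pos: [0.6347, 0.0665, 0.1787]
tcp_rot: [-179.9, -0.1, 69.0]
wrist_force: [0.1, -0.1, 0.0]
opening: 0.0554
```

Request:
servo_tool(moves=[[[0, 0, 0, -1.5, 1.9, 0, 4.0], [0, 0, 0, -1.9, 2.4, 0, 4.0], [0, 0, 0, -1.9, 2.4, 0, 4.0], [0, 0, -0.07, 0, 0, 0, 4.0], [0, 0, -0.06, 0, 0, 0, 4.0], [0, 0, 0, 0, 0, 0, 4.0], [0, 0, 0, 0, 0, 0, 4.0]]])

```text
time: 6.08
ee_pos: [0.6785, -0.0123, 0.1748]
tcp_rot: [-179.6, -0.1, 76.4]
wrist_force: [0.6, -0.1, -0.6]
opening: 0.0553
```

Run:
```python
from workcell import imaging
import cv2
a=imaging.camera('side')[100:270,180:340];cv2.imwrite('pics/s3.png',cv2.resize(a,None,fx=3,fy=3))
cv2.imwrite('pics/w3.png',imaging.camera('wrist'))
```

```text
(no output)
```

View pics/s3.png

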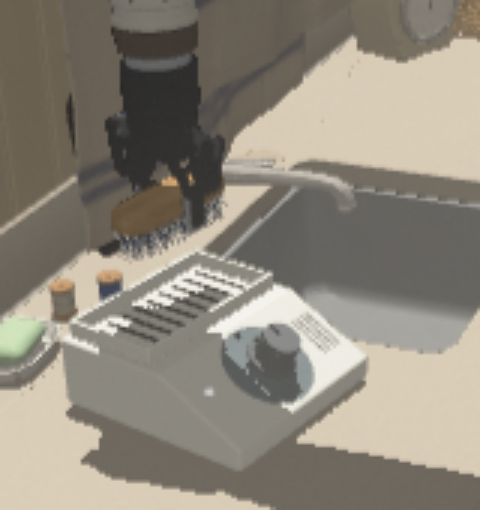

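View pics/w3.png

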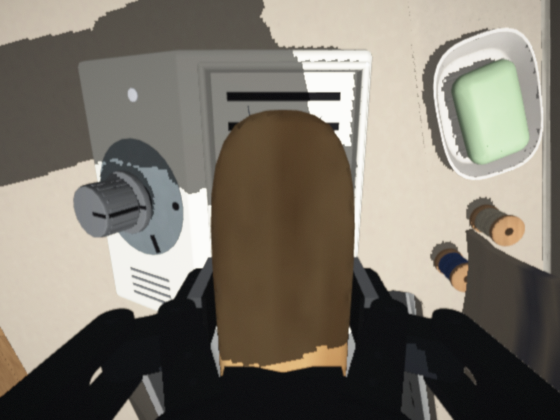

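Request:
servo_tool(moves=[[[0, 0, 0, 0.5, 0, 1.2, 4.0], [0, 0, 0, 0, 0, 1.5, 4.0], [0, 0, 0, 0, 0, 1.5, 4.0], [0, 0, 0, 0, 0, 1.5, 4.0], [0, 0, 0, 0, 0, 1.0, 4.0], [0, 0, 0, 0, 0, 0.3, 4.0], [0, 0, 0, 0, 0, 0, 4.0]]])

```text
time: 6.77
ee_pos: [0.6783, -0.0012, 0.0994]
tcp_rot: [-179.6, -0.1, 76.3]
wrist_force: [0.2, 0.4, -0.4]
opening: 0.0549
```

Request:
servo_tool(moves=[[[0, 0, 0, -0.5, 0, 0.5, 4.0], [0, 0, 0, 0, 0, 0.3, 4.0], [0, 0, 0, 0, 0, 0.2, 4.0], [0, 0, 0, 0, 0, 0, 4.0], [0, 0, 0, 0, 0, 0, 4.0]]])

```text
time: 7.18
ee_pos: [0.6777, -0.0061, 0.0905]
tcp_rot: [-179.8, -0.2, 76.3]
wrist_force: [0.4, 0.3, -1.1]
opening: 0.0549
```

Request:
servo_tool(moves=[[[0, 0, 0, 0, 0, 0.2, 4.0], [0, 0, 0, 0, 0, 0, 4.0], [0, 0, 0, 0, 0, 0, 6.6], [0, 0, 0, 0, 0, 0, 6.6], [0, 0, 0, 0, 0, 0, 6.6], [0, 0, 0, 0, 0, 0, 6.6], [0, 0, 0, 0, 0, -0.5, 6.8], [0, 0, 0, 0, 0, -1, 7], [0, 0, 0, 0, 0, -2, 7], [0, 0, 0, 0, 0, -3, 7], [0, 0, 0, 0, 0, -3, 7], [0, 0, 0, 0, 0, 0, 7]]])

```text
time: 8.18
ee_pos: [0.6771, -0.0066, 0.1907]
tcp_rot: [-179.8, -0.2, 76.3]
wrist_force: [1.7, 0.6, 0.7]
opening: 0.0701
```

Run:
```python
from workcell import imaging,bot
from ov import *
import pickle
a=imaging.camera('side');cv2.imwrite('pics/side4.png',a)
cv2.imwrite('pics/s4.png',cv2.resize(a[130:270,190:330],None,fx=4,fy=4))
w=imaging.calibration('wrist');a=imaging.camera('wrist');cv2.imwrite('pics/wrist4.png',a);pickle.dump(w,open('w4.pkl','wb'))
b=imaging.camera('scene');cv2.imwrite('pics/scene4.png',b);
```

```text
(no output)
```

View pics/s4.png

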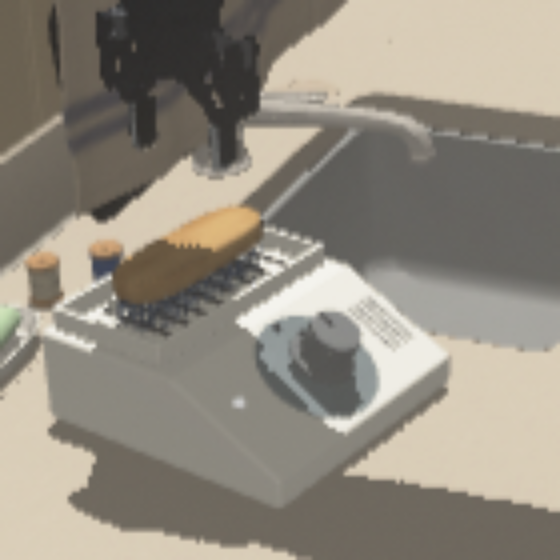

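View pics/wrist4.png

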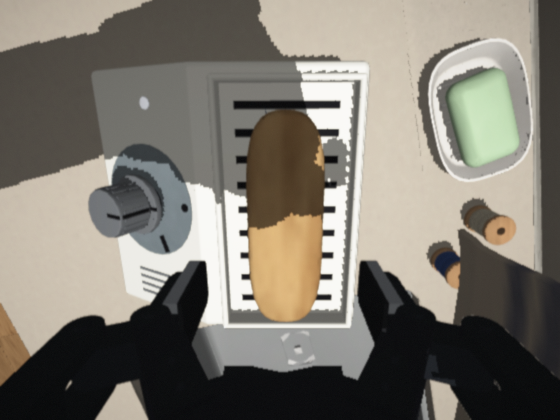

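Run:
```python
import cv2,numpy as np
a=cv2.imread('pics/wrist4.png')[130:270,70:210];b=cv2.imread('pics/side4.png')[195:245,245:295];c=cv2.imread('pics/scene4.png')[180:230,245:295]; d=cv2.imread('pics/wrist0.png')[110:230,240:360]
f=lambda i:cv2.resize(i,(400,300) if 0 else (300,300),interpolation=cv2.INTER_CUBIC)
cv2.imwrite('pics/k.png',np.vstack([np.hstack([f(a),f(d)]),np.hstack([f(b),f(c)])]))
```

```text
(no output)
```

View pics/k.png

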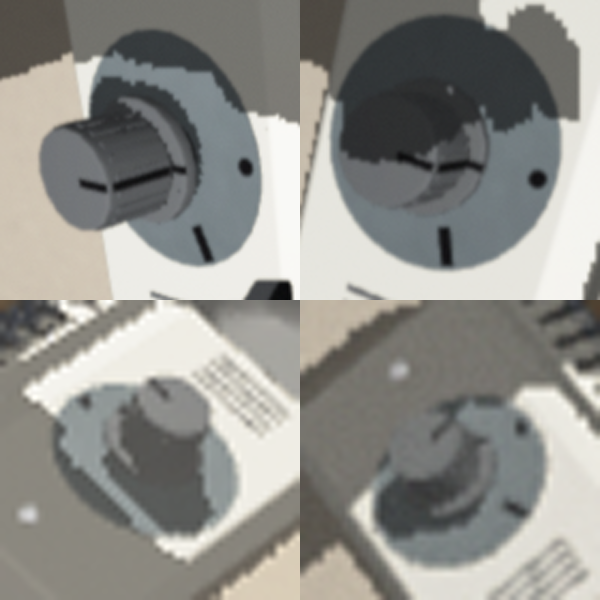

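```bash
cat > tri.py <<'E'
from workcell import imaging
from ov import *
import pickle
w4=pickle.load(open('w4.pkl','rb'));s=imaging.calibration('side');c=imaging.calibration('scene')
w0=dict(w4);w0['camera_from_world']=np.array([[ 9.99998781e-01,-1.46628877e-03,-5.36201335e-04,-5.49103973e-01],[-1.24359476e-03,-9.55726968e-01,2.94252300e-01,-3.75179977e-02],[-9.43920919e-04,-2.94251274e-01,-9.55727627e-01,3.78795273e-01],[0,0,0,1]])
def tri(obs):
    A=[];b=[]
    for cal,uv in obs:
        M=cal['camera_from_world'];R,t=M[:3,:3],M[:3,3];o=-R.T@t
        d=ray(cal,uv,0)-o;d/=np.linalg.norm(d);P=np.eye(3)-np.outer(d,d);A.append(P);b.append(P@o)
    p=np.linalg.lstsq(np.vstack(A),np.hstack(b),rcond=None)[0]
    return p,[proj(cal,p)-uv for cal,uv in obs]
E
python3 - <<'E'
from tri import *
np.set_printoptions(precision=4,suppress=True)
obs=[(w4,(105,211.7)),(s,(274.2,212.8)),(c,(265.8,204.5)),(w0,(276,170.8))]
p,r=tri(obs);print('top',p,r)
print(tri([obs[0],obs[3]])[0],tri(obs[1:3])[0],tri(obs[:3])[0])
# dial centre on panel
f=dry(.628,.005,-13.5)
q,r=tri([(w4,(176/300*140+70,148/300*140+130)),(w0,(445-300)*.4+240 and (298.2,166.8))]);print('dial',q)
n=f(-np.sin(np.radians(28)),0,np.cos(np.radians(28)))-f(0,0,0)
for cal,uv in((w0,(298.2,166.8)),(w4,(152.1,199))):
    # intersect w/ panel plane
    M=cal['camera_from_world'];R,t=M[:3,:3],M[:3,3];o=-R.T@t;d=ray(cal,uv,0)-o
    P0=f(-.115,0,.03);k=(P0-o)@n/(d@n);h=o+k*d;v=h-f(0,0,0);a=np.radians(-13.5)
    print('panel hit',h,'dryer xy',v[0]*np.cos(a)+v[1]*np.sin(a),-v[0]*np.sin(a)+v[1]*np.cos(a), 'top-hit along n',(p-h)@n,'perp',(p-h)-((p-h)@n)*n)
print('n',n)
E
```

```text
top [0.5431 0.0238 0.0903] [array([2.5176, 1.48  ]), array([-0.2118, -0.2679]), array([-0.598 ,  0.0778]), array([-0.4404, -0.8134])]
[0.5435 0.0248 0.0935] [0.5438 0.0229 0.0895] [0.5429 0.0241 0.0902]
dial [0.5646 0.0207 0.0557]
panel hit [0.5645 0.0208 0.0564] dryer xy -0.06541566877419645 0.0005604313273672758 top-hit along n 0.040050044478800846 perp [-0.0032 -0.0014 -0.0015]
panel hit [0.5649 0.0209 0.0566] dryer xy -0.06501312948301327 0.0006924664092679902 top-hit along n 0.040050044478800784 perp [-0.0036 -0.0014 -0.0017]
n [-0.4565  0.1096  0.8829]
```

Request:
servo_tool(moves=[[[0, 0, 0, 0, -2, 0, 7], [0, 0, 0, 0, -3, 0, 7], [0, 0, 0, 0, -3, 0, 7], [0, 0, 0, 0, -3, 0, 7], [-0.12, 0, 0, 0, -2, 0, 7], [-0.12, 0, 0, 0, 0, 0, 7], [-0.12, 0, 0, 0, 0, 0, 7], [-0.12, 0, 0, 0, 0, 0, 7], [0, 0, 0, 0, 0, 0, 7], [0, 0, 0, 0, 0, 0, 7]]])

```text
time: 9.17
ee_pos: [0.5403, 0.023, 0.1641]
tcp_rot: [154.9, 0.3, 76.2]
wrist_force: [0.3, -0.9, 1.4]
opening: 0.07
```

```bash
cat > tgt.py <<'E'
import sys
from workcell import bot
from h import *
from scipy.spatial.transform import Rotation as Ro
np.set_printoptions(precision=4,suppress=True)
n=np.array([-.4565,.1096,.8829]);G=np.array([.5512,.0235,.0806])
def go(out,ang=0.0,G=G):
    o=bot.get_obs();R=Ro.from_euler('xyz',o['tcp_rot'],degrees=True).as_matrix()
    X=np.cross([np.cos(np.radians(-13.5)),np.sin(np.radians(-13.5)),0],[0,0,-1.]) 
    z=-n;x=np.array([-np.sin(np.radians(-13.5)),np.cos(np.radians(-13.5)),0]);y=np.cross(z,x)
    T=np.column_stack([x,y,z])@Ro.from_rotvec([0,0,ang]).as_matrix()
    print('t',o['time'],'q',o['q'],'pos',o['ee_pos'],'F',o['wrist_force'],'M',o['torque'],'op',o['opening'])
    print('turn',Ro.from_matrix(R.T@T).as_rotvec(),'shift cm',100*R.T@(G+n*out-o['ee_pos']))
    v=o['ee_pos']-G;print('along n mm',1000*v@n,'perp mm',1000*(v-(v@n)*n))
E
python3 -c "
from tgt import *
go(.0475)"
```

```text
t 9.1667 q [  7.1555 -21.0489 -24.7589  62.7836  -8.9784 109.0056] pos [0.5403 0.023  0.1641] F [ 0.2654 -0.8805  1.4019] M [0.1113 0.3125 0.0121] op 0.0699543794396521
turn [-0.0512  0.0071 -0.0021] shift cm [ 0.3179 -2.8335  3.2557]
along n mm 78.58218843010273 perp mm [25.0133 -9.1049 14.0707]
```

Request:
servo_tool(moves=[[[-0.051, 0.007, 0, 0.3, -1.4, 0.5, 7], [0, 0, 0, 0, -1.4, 0.5, 7], [0, 0, -0.115, 0, 0, 0, 7], [0, 0, -0.115, 0, 0, 0, 7], [0, 0, -0.115, 0, 0, 0, 7], [0, 0, -0.115, 0, 0, 0, 7], [0, 0, -0.115, 0, 0, 0, 7], [0, 0, -0.115, 0, 0, 0, 7], [0, 0, -0.11, 0, 0, 0, 7], [0, 0, 0, 0, 0, 0, 7], [0, 0, 0, 0, 0, 0, 7]]])

```text
time: 10.08
ee_pos: [0.5267, 0.031, 0.1416]
tcp_rot: [161.6, 19.5, 121.0]
wrist_force: [0.2, -0.2, -0.8]
opening: 0.0698
```

Run:
```python
from tgt import *
from workcell import imaging
go(.0475,-.8)
a=imaging.camera('side')[140:260,220:330];b=imaging.camera('scene')[140:240,220:330]
w=imaging.calibration('wrist');c=imaging.camera('wrist');cv2.imwrite('pics/w5.png',c)
import pickle;pickle.dump(w,open('w5.pkl','wb'))
cv2.imwrite('pics/v5.png',np.hstack([cv2.resize(a,(390,500),interpolation=3),cv2.resize(b,(400,500),interpolation=3)]))
print(proj(w,G),proj(w,G+.014*n))
```

```text
t 10.0833 q [  8.7158 -24.2444 -29.9322  59.5591  -9.9302  62.3565] pos [0.5267 0.031  0.1416] F [ 0.2125 -0.1783 -0.8118] M [ 0.0356  0.3841 -0.0409] op 0.0698091392346817
turn [-0.02   -0.0159  0.033 ] shift cm [ 0.3086 -0.485   1.8516]
along n mm 65.85917335919795 perp mm [5.5282 0.299  2.8274]
[278.0922 221.4138] [277.3687 228.3387]
```

View pics/v5.png

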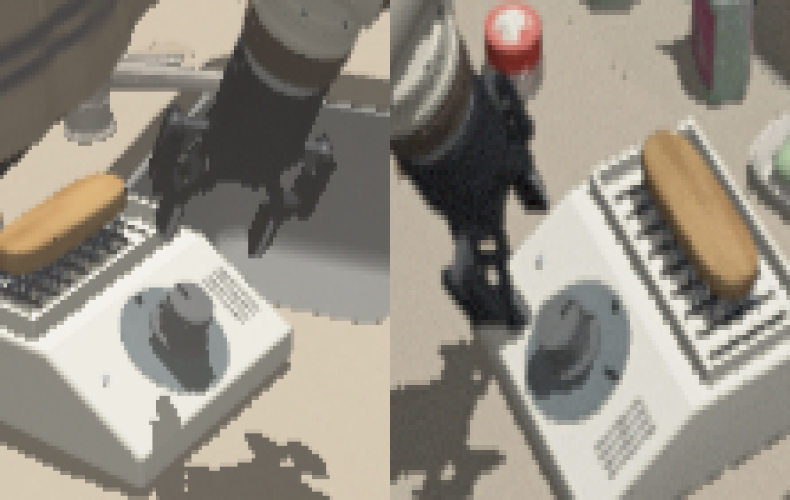

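View pics/w5.png

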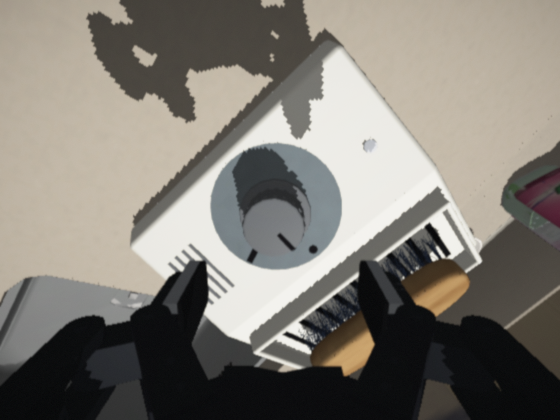

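Run:
```python
from tri import *
from tgt import *
w5=pickle.load(open('w5.pkl','rb'))
im=cv2.imread('pics/w5.png');cv2.imwrite('pics/k5.png',cv2.resize(im[130:280,200:360],None,fx=4,fy=4,interpolation=3))
obs=[(w4,(105,211.7)),(s,(274.2,212.8)),(c,(265.8,204.5)),(w0,(276,170.8)),(w5,(272.5,226.5))]
for o in (obs,obs[1:],[obs[0],obs[3],obs[4]],obs[3:],[obs[0],obs[4]]):
    p,r=tri(o);print(p,'grip',p-.014*n,np.array(r).ravel())
```

```text
[0.543  0.0237 0.0902] grip [0.5494 0.0222 0.0779] [ 2.5068  1.5778 -0.1884 -0.275  -0.5925  0.0989 -0.4889 -0.7314  0.3644
 -0.1908]
[0.5436 0.023  0.0895] grip [0.55   0.0214 0.0771] [-0.2625 -0.2047 -0.2719  0.3131  0.2127 -0.0105  0.0683  0.227 ]
[0.5427 0.0243 0.0913] grip [0.5491 0.0228 0.079 ] [ 1.0845  1.43   -0.9253 -1.1472  0.8907  0.0427]
[0.5435 0.023  0.0895] grip [0.5498 0.0215 0.0771] [ 0.0336 -0.0743 -0.0866  0.0691]
[0.542  0.0249 0.0914] grip [0.5484 0.0234 0.079 ] [-0.0329  0.918   0.7009 -0.8716]
```

View pics/k5.png

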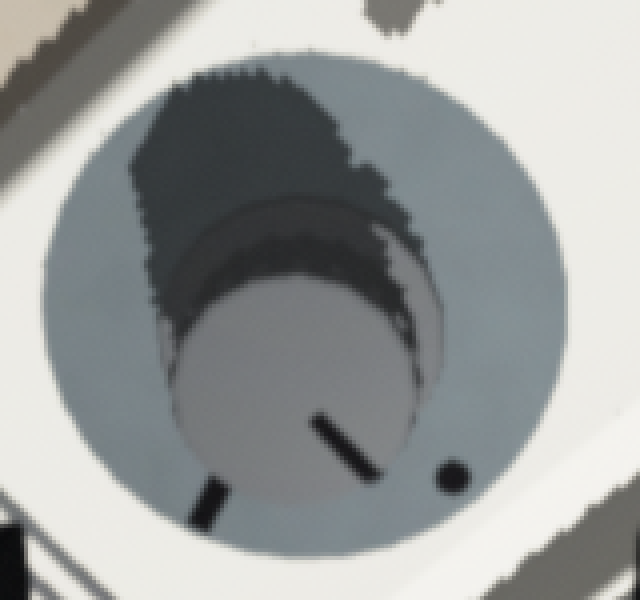

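```bash
sed -i 's/G=np.array(\[.5512,.0235,.0806\])/G=np.array([.5500,.0215,.0773])/' tgt.py; python3 -c "
from tgt import *
go(.03,-.8)"
```

```text
t 10.2333 q [  8.733  -24.3595 -30.0469  59.5131  -9.9514  62.348 ] pos [0.5262 0.031  0.1414] F [ 0.1588 -0.081   0.4664] M [ 0.1214  0.4167 -0.0197] op 0.07016775248590633
turn [-0.0194 -0.0153  0.0333] shift cm [ 0.2624 -0.7175  3.8681]
along n mm 68.48729800966595 perp mm [7.4758 1.9966 3.6239]
```

Request:
servo_tool(moves=[[[-0.02, -0.015, 0.033, 0.26, -0.72, 0.8, 7], [0, 0, 0, 0, 0, 1.2, 7], [0, 0, 0, 0, 0, 1.2, 7], [0, 0, 0, 0, 0, 0, 7], [0, 0, 0, 0, 0, 0, 7]]])

```text
time: 10.65
ee_pos: [0.5347, 0.0254, 0.11]
tcp_rot: [159.4, 19.4, 118.1]
wrist_force: [-0.6, 0.5, -0.1]
opening: 0.0701
```

```bash
python3 -c "
from tgt import *
go(-.0125,-.8)"
```

```text
t 10.65 q [  7.9334 -24.3802 -34.0792  53.9052  -9.8258  63.9523] pos [0.5347 0.0254 0.11  ] F [-0.6146  0.4794 -0.0719] M [ 0.0902  0.4093 -0.0472] op 0.07008728298376991
turn [ 0.0014 -0.0004 -0.0119] shift cm [ 0.0816 -0.1196  4.8819]
along n mm 36.31965706196377 perp mm [ 1.2401 -0.0789  0.6544]
```

Request:
servo_tool(moves=[[[0, 0, -0.012, 0.08, -0.12, 1.0, 7], [0, 0, 0, 0, 0, 1.2, 7], [0, 0, 0, 0, 0, 1.2, 7], [0, 0, 0, 0, 0, 0.6, 7], [0, 0, 0, 0, 0, 0, 7], [0, 0, 0, 0, 0, 0, 7]]])

```text
time: 11.15
ee_pos: [0.5534, 0.0212, 0.0744]
tcp_rot: [159.4, 19.7, 118.7]
wrist_force: [0.3, 0.7, 0.3]
opening: 0.0699
```

```bash
python3 -c "
from tgt import *
go(-.0125,-.8)
from workcell import imaging
a=imaging.camera('side')[160:260,230:310];b=imaging.camera('scene')[160:240,230:310]
c=imaging.camera('wrist');cv2.imwrite('pics/w6.png',c)
cv2.imwrite('pics/v6.png',np.hstack([cv2.resize(a,(390,500),interpolation=3),cv2.resize(b,(400,500),interpolation=3)]))
"
```

```text
t 11.15 q [  7.0095 -20.915  -35.7383  48.4919  -9.3918  62.4206] pos [0.5534 0.0212 0.0744] F [0.3337 0.7016 0.2631] M [ 0.0595  0.4505 -0.0294] op 0.06989001545613259
turn [ 0.0038  0.0005 -0.0002] shift cm [ 0.0848 -0.1544  0.8358]
along n mm -4.135242019364803 perp mm [1.5399 0.1409 0.7783]
```

View pics/v6.png

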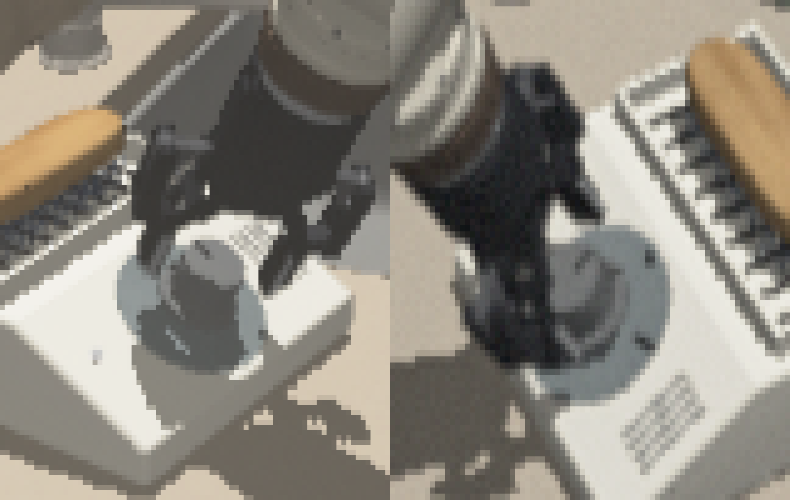

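View pics/w6.png

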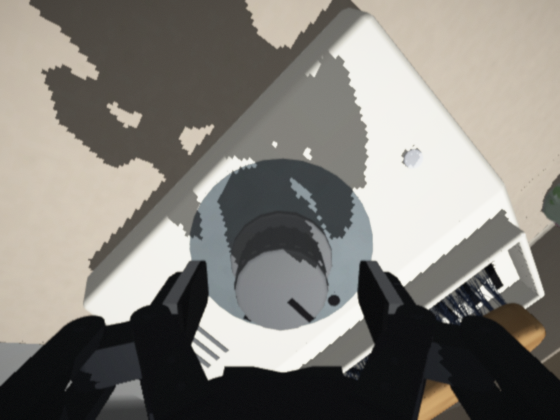

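Request:
servo_tool(moves=[[[0, 0, 0, 0.08, -0.06, 0.6, 7], [0, 0, 0, 0, 0, 0.2, 7], [0, 0, 0, 0, 0, 0, 7], [0, 0, 0, 0, 0, 0, 3], [0, 0, 0, 0, 0, 0, 3], [0, 0, 0, 0, 0, 0, 3], [0, 0, 0, 0, 0, 0, 3], [0, 0, 0, 0, 0, 0, 3], [0, 0, 0, 0, 0, 0, 3], [0, 0, 0, 0, 0, 0, 3]]], force=50)

```text
time: 12.13
ee_pos: [0.5561, 0.0206, 0.0692]
tcp_rot: [159.4, 19.8, 118.7]
wrist_force: [-1.6, -1.2, -0.1]
opening: 0.0384
```

```bash
python3 -c "
from tgt import *
go(-.0125,-.8)"
```

```text
t 12.1333 q [  6.909  -20.4517 -36.0396  47.6034  -9.3855  62.3099] pos [0.5561 0.0206 0.0692] F [-1.6031 -1.2199 -0.1148] M [0.1253 0.583  0.0285] op 0.03837470243306108
turn [ 0.0052  0.002  -0.0002] shift cm [ 0.0818 -0.152   0.2481]
along n mm -10.008435132105857 perp mm [1.5231 0.1637 0.7662]
```

Request:
servo_tool(moves=[[[0, 0, 0, 0, 0, 0.3, 3], [0, 0, 0, 0, 0, 0.3, 3], [0, 0, 0, 0, 0, 0.2, 3]]])

```text
time: 12.38
ee_pos: [0.5594, 0.0198, 0.0629]
tcp_rot: [159.4, 19.8, 118.7]
wrist_force: [-8.9, 1.0, 7.9]
opening: 0.0388
```

```bash
python3 -c "
from tgt import *
go(-.018,-.8)"
```

```text
t 12.3833 q [  6.7472 -19.7396 -36.2448  46.6629  -9.307   62.1506] pos [0.5594 0.0198 0.0629] F [-8.943   1.0172  7.9194] M [ 0.0857  1.2385 -0.1397] op 0.03881865293122391
turn [0.0052 0.0019 0.    ] shift cm [ 0.085  -0.1553  0.0786]
along n mm -17.203366861217166 perp mm [1.5709 0.157  0.7911]
```

Request:
servo_tool(moves=[[[0, 0, 0.06, 0, 0, 0.1, 3], [0, 0, 0.1, 0, 0, 0.05, 3], [0, 0, 0.1, 0, 0, 0.05, 3], [0, 0, 0.1, 0, 0, 0.05, 3]]])

```text
time: 12.72
ee_pos: [0.5595, 0.0193, 0.0619]
tcp_rot: [154.0, 11.3, 98.6]
wrist_force: [-12.9, 1.4, 9.3]
opening: 0.0387
```

```bash
python3 -c "
from tgt import *
go(-.018,-.8)"
```

```text
t 12.7167 q [  6.7109 -19.6213 -36.243   46.6232  -9.3229  83.2858] pos [0.5595 0.0193 0.0619] F [-12.8615   1.4371   9.2998] M [-0.0783  1.6461  0.0123] op 0.0386615365839173
turn [ 0.004   0.001  -0.3692] shift cm [ 0.0464 -0.1318 -0.0169]
along n mm -18.16230599414624 perp mm [ 1.2254 -0.1614  0.6519]
```

Request:
servo_tool(moves=[[[0, 0, 0.1, 0, 0, 0.03, 3], [0, 0, 0.1, 0, 0, 0.03, 3], [0, 0, 0.1, 0, 0, 0.03, 3], [0, 0, 0.1, 0, 0, 0.03, 3], [0, 0, 0.1, 0, 0, 0.03, 3], [0, 0, 0.1, 0, 0, 0.03, 3], [0, 0, 0.1, 0, 0, 0.03, 3]]])

```text
time: 13.3
ee_pos: [0.5583, 0.0193, 0.062]
tcp_rot: [153.0, -8.1, 61.1]
wrist_force: [-9.5, 0.6, 7.0]
opening: 0.0387
```

```bash
python3 -c "
from tgt import *
go(-.018,.4)"
```

```text
t 13.3 q [  6.7308 -19.6749 -36.2137  46.8566  -9.3452 125.3199] pos [0.5583 0.0193 0.062 ] F [-9.55    0.6045  7.0048] M [-0.1096  1.2823  0.0009] op 0.03869798356611601
turn [ 0.0012 -0.0009  0.0979] shift cm [ 0.0068 -0.0472  0.048 ]
along n mm -17.518353028753303 perp mm [ 0.3215 -0.2887  0.2004]
```

Request:
servo_tool(moves=[[[0, 0, 0.09, 0, 0, 0.08, 3], [0, 0, 0, 0, 0, 0.05, 3]]])

```text
time: 13.47
ee_pos: [0.5584, 0.0193, 0.0615]
tcp_rot: [153.9, -10.6, 55.9]
wrist_force: [-9.5, 1.0, 7.5]
opening: 0.0386
```

```bash
python3 -c "
from tgt import *
go(-.018,.4)
from workcell import imaging
c=imaging.camera('wrist');cv2.imwrite('pics/w7.png',cv2.resize(c[130:350,160:400],None,fx=3,fy=2.7))
"
```

```text
t 13.4667 q [  6.7245 -19.6221 -36.2243  46.8167  -9.3419 131.0787] pos [0.5584 0.0193 0.0615] F [-9.5308  1.037   7.4595] M [ 0.0041  1.1698 -0.2896] op 0.038620032769087174
turn [ 0.0008 -0.0007 -0.0026] shift cm [ 0.0097 -0.0333 -0.0014]
along n mm -18.012538153537957 perp mm [ 0.1802 -0.2693  0.1249]
```

View pics/w7.png

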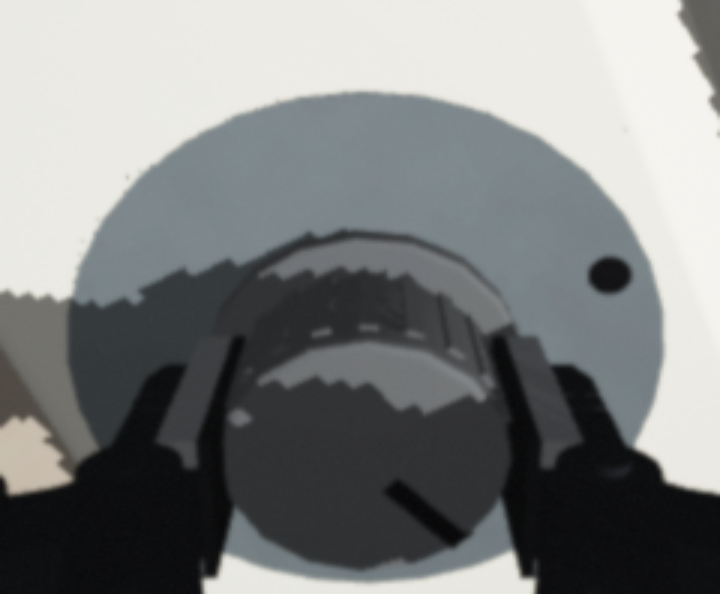

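Request:
servo_tool(moves=[[[0, 0, 0, 0, 0, -0.3, 3], [0, 0, 0, 0, 0, -0.3, 3], [0, 0, 0, 0, 0, -0.15, 3], [0, 0, 0, 0, 0, 0, 3], [0, 0, 0, 0, 0, 0, 7], [0, 0, 0, 0, 0, 0, 7], [0, 0, 0, 0, 0, 0, 7], [0, 0, 0, 0, 0, 0, 7], [0, 0, 0, 0, 0, 0, 7]]])

```text
time: 14.27
ee_pos: [0.555, 0.0202, 0.0683]
tcp_rot: [153.8, -10.5, 56.1]
wrist_force: [0.1, -0.8, -0.9]
opening: 0.0702
```

Request:
servo_tool(moves=[[[0, 0, 0, 0, 0, -0.5, 7], [0, 0, 0, 0, 0, -1, 7], [0, 0, 0, 0, 0, -2, 7], [0, 0, 0, 0, 0, -2, 7], [0, 0, 0, 0, 0, -2, 7], [0, 0, 0, 0, 0, -2, 7], [0, 0, 0, 0, 0, -1, 7], [0, 0, 0, 0, 0, 0, 7]]])

```text
time: 14.93
ee_pos: [0.5022, 0.0322, 0.1692]
tcp_rot: [153.8, -10.6, 56.1]
wrist_force: [0.2, -0.4, 0.4]
opening: 0.0698
```

```bash
python3 -c "
from tgt import *
go(-.018,.4)
from workcell import imaging
import pickle
w=imaging.calibration('wrist');pickle.dump(w,open('w8.pkl','wb'))
c=imaging.camera('wrist');cv2.imwrite('pics/w8.png',c);cv2.imwrite('pics/w8c.png',cv2.resize(c[100:300,180:400],None,fx=3.5,fy=2.9))
a=imaging.camera('side');cv2.imwrite('pics/side8.png',a)
b=imaging.camera('scene');cv2.imwrite('pics/scene8.png',b)
"
```

```text
t 14.9333 q [  9.6826 -29.3699 -30.6967  62.5264 -10.6632 133.5991] pos [0.5022 0.0322 0.1692] F [ 0.2345 -0.3765  0.4222] M [0.0673 0.3695 0.042 ] op 0.0697774479208062
turn [ 0.0014 -0.001   0.0002] shift cm [ 0.0607 -0.0398 12.2157]
along n mm 104.15304602125863 perp mm [-0.2415 -0.7249 -0.0251]
```

View pics/w8.png

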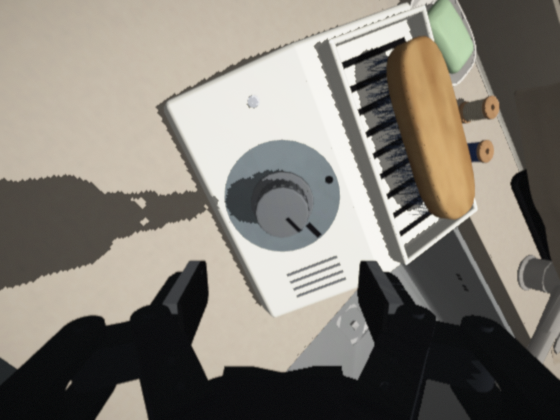

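View pics/side8.png

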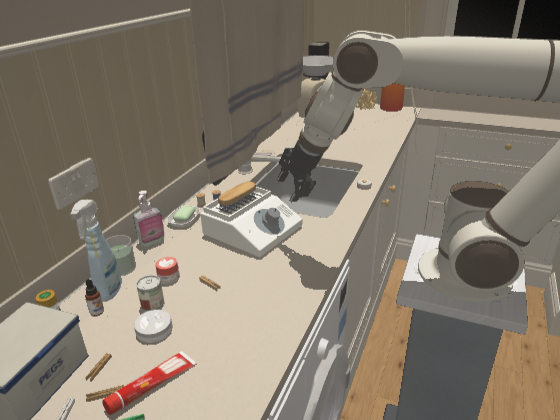

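View pics/scene8.png

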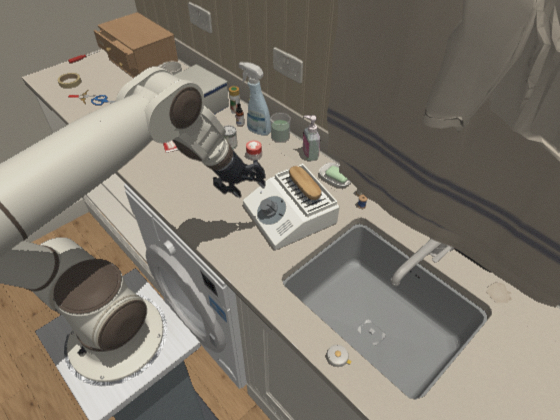

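Run:
```python
from h import *
c=cv2.imread('pics/w8.png');cv2.imwrite('pics/w8c.png',cv2.resize(c[130:260,215:350],None,fx=5,fy=4.6,interpolation=3))
```

```text
(no output)
```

View pics/w8c.png

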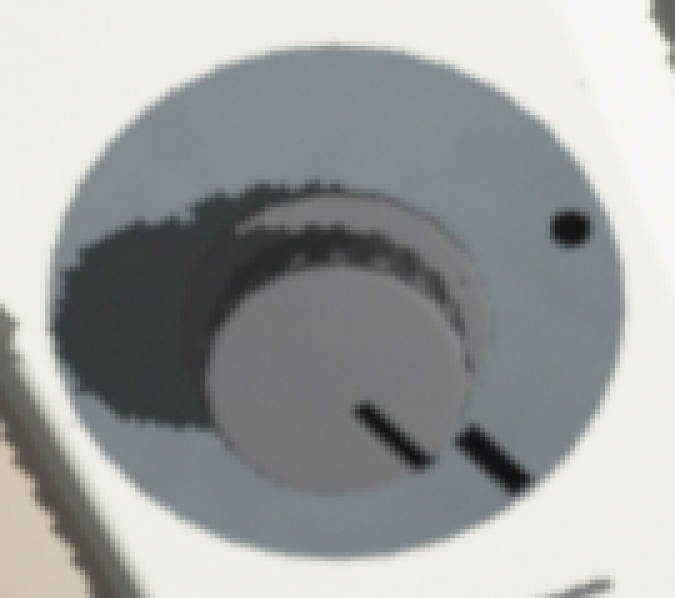

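Run:
```python
from tgt import *
import pickle
w=pickle.load(open('w8.pkl','rb'))
M=w['camera_from_world'];R,t=M[:3,:3],M[:3,3];o=-R.T@t
a=np.radians(-13.5);Y=np.array([-np.sin(a),np.cos(a),0]);U=np.cross(Y,n)
P=np.array([.5649,.0209,.0566])
def ang(uv,off):
    uv=(uv[0]/5+215,uv[1]/4.6+130);d=ray(w,uv,0)-o;P0=P+off*n
    h=o+((P0-o)@n)/(d@n)*d-P0;return np.array([h@U,-h@Y])*1000
T=(G+.014*n-P)@n;print('top off',T)
for off,p in((T,[(362,410),(428,463)]),(0,[(465,437),(522,485)])):
    q=[ang(x,off) for x in p];d=q[1]-q[0];print(q,'line rad',np.arctan2(d[1],d[0]),'pos rad',[np.arctan2(*x[::-1]) for x in q])
print('dot',ang((570,229),0),'centre dial',ang((337,301),0),'top centre if out',ang((338,378),T),'if in',ang((338,378),T-.008), 'diam',ang((208,378),T)-ang((470,378),T),ang((208,378),T-.008)-ang((470,378),T-.008))
```

```text
top off 0.03914247547999997
[array([-2.0219,  9.5941]), array([ 3.6849, 22.1352])] line rad 1.143749147012797 pos rad [np.float64(1.7785041654661922), np.float64(1.4058354045826569)]
[array([ 8.1901, 34.4028]), array([13.9489, 47.6656])] line rad 1.1611543112483633 pos rad [np.float64(1.3370810400047064), np.float64(1.2861044530402568)]
dot [39.7717  3.3375] centre dial [-2.1785  0.5047] top centre if out [-3.2127  3.0876] if in [-4.1787  5.4311] diam [-36.2681 -15.3983] [-37.5151 -15.9277]
```

```bash
python3 -c "
from workcell import bot
bot.job_done();print(bot.get_obs()['time'])"
```

```text
the job is handed in; nothing more can be done
the job is handed in; nothing more can be done
```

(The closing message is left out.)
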